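Dock the focus handset and set its knob to the index line

ROBOT

A 7-joint arm with a two-finger parallel gripper is mounted at the origin on the work surface. World frame = base frame: x ahead of the robot, y to its left, z up, the work surface at z = 0. Lengths are in m, angles in rad, forces in N, time in s.
With the tool pointing down it reaches from about 0.425 to 1.025 m from the base axis. Payload 9.4 kg.
Tool frame: the origin (TCP) lies at the very end of the fingers, on their centre line; the grasp point (between the pads) lies 19 mm behind it; z points along the fingers, y is the line along which they close (so a half turn about z gives the same grasp; the last joint's range is limited). The gripper opens to 85 mm and grips with 20 to 120 N. Pads are 22 mm wide; open, the fingers measure 114 mm over their backs; the gripper's body (76 mm by 85 mm) begins 54 mm behind the grasp point. The pads swing forward as they close: fully open they stand 13 mm farther back than shut.
Start: joints at [1.069, 0.599, -0.003, 1.599, 0.002, 0.943, -0.08], TCP at [0.299, -0.661, 0.231] pointing down, gripper open.
Joint ranges: [-2.57, 2.57], [-0.35, 1.97], [-1.29, 1.29], [0.11, 2.56], [-1.05, 4.19], [0.11, 1.86], [-2.63, 2.63]. Speed limits (rad/s): [2.22, 2.22, 3.01, 3.01, 3.14, 3.14, 3.14].

INTERFACE

Orientations are given as [roll, pitch, yaw] about the fixed x, y, z axes, in that order (R = Rz(yaw) Ry(pitch) Rx(roll)).
In Python, from workcell import arm gives the robot as it stands. The module is installed in compiled form; this text tells all that it offers.
- The arm moves only by the tool drive_tool, never from a script. Its argument "targets" is a list that holds one entry, the list of rows, each a list of 7 numbers: the shift along the tool's x, y, z in mm, then the turn, a rotation vector about the tool's x, y, z in degrees, then the opening in per cent of the stroke, from 0 (shut) to 100 (fully open). A call has 1 to 10 rows; each row shifts and turns the commanded pose from where the row before left it, along the tool's axes as they then stand; what a row does not reach is not made up. A row lasts 1/12 s, in which the tool goes at most 41.7 mm and 7.16 degrees, less where a joint would pass 70% of its speed; a pose out of reach is approached as far as the arm can. A call with a gripper value outside its range is refused whole. The fingers move at their own pace and stop on an object; "force" is the grip in N (left out, the last holds). Time passes only in rows, so rows that do not move let the fingers close. It gives the time, the measured TCP pose, the force, the opening and the grip force at its end, in the units of the state.
- arm.observe(): the state, without advancing time (a new reading comes with each control period).
- arm.grab_frame(name): name is "side" or "top"; returns a dict with "pixels" (480x640x3 uint8, blue, green, red), "mtx" (3x3 intrinsics, pixels), "R" (3x3) and "t" (3): a world point X has camera coordinates R X + t. Camera axes: x right, y down, z forward; pixel columns grow to the right and rows downward; lengths in m; the calibration is good to about 2 mm. A picture is of the moment at which its call begins. There is no depth.
- arm.hand_in(): hands the job in; it is judged then, once.
The state is a dict: "clock": time; "joint_pos": joint angles; "qd": joint speeds; "joint_efforts": joint torques, N m; "tcp_pos": TCP position; "tool_rot": TCP orientation; "ft_force": force on the tool from outside, world axes, zero at the start; "wrist_torque": the same for the moment, N m; "finger_gap": finger opening in m; "grip_force": force on a finger pad.
Only numpy, scipy, OpenCV 4.12 (cv2) and the standard library are available. Lean on these libraries where they do the work, as an engineer would, in place of code of your own. Each camera call takes 0.05 s, during which the arm holds its last target. There are 200 camera calls.

TASK

Pick up the grey remote-focus handset by its body, not by its knob, and set it down gently, knob up, flat on the floor of the shallow aluminium cradle (either way round), then let go of it. Then, with the handset lying in the cradle, take its knob and turn it until the pointer lines up with the long index line on the handset's top. Finish with the handset still home in the cradle and nothing touched, and leave everything else on the desk where it stands.

Things in the scene. Friction and masses are not known exactly. Their poses are not given: they have to be found in the camera images.
- focus_handset: the remote-focus handset, a loose grey plastic box 120 (x) x 58 (y) x 48 (z) mm, 0.36 kg. Origin: centre of its underside, z up. A black knob stands on its top, 30 mm to the +x side of the centre, rising to 82 mm above the underside; a dark 26 x 40 mm display is at the -x end. Carry it by its long ribbed sides, 58 mm apart
- focus_cradle: the cradle, a fixed shallow aluminium tray with a screw lug at each end: outside 140 (x) x 78 (y) mm (lugs 190 mm over all), 18 mm high; inside 130 x 68 mm, floor and walls 5 mm thick, so the walls rise 13 mm above the floor. Origin: centre of its underside, z up. The handset lies in it along x, either way round, 5 mm to spare on every side
- cradle_floor (a point): centre of the cradle's inner floor, axes as the cradle; the handset's origin comes here when it is home
- focus_knob (a joint): angle of the handset's knob about its upright axis, rad: 0 when the pointer lines up with the long index line, negative before it, growing as the knob turns clockwise seen from above; stops at -2 and 2. It starts between -1.4 and -0.7, so it is to be turned clockwise. Light to turn (0.04 N m); stays where it is left
- focus_knob_grip (a point): point on the knob's axis, 70 mm above the handset's underside (22 mm above its top face), inside the bar grip; its axes turn with the knob: x runs along the bar, and the pointer end of the bar is at -x
- knob_bar: the knob's upright bar grip, 36 (x, length) x 14 (y, thickness) mm, from 54 to 82 mm above the handset's underside, on a round skirt 38 mm across and 8 mm high; pinch it across its 14 mm, with the fingertips above the skirt. Origin: on the knob's axis at the handset's top face; a white pointer line 5 mm wide runs on top from its middle to its -x end and down that end
- knob_pointer (a point): tip of the white pointer: the top of the bar's -x end, 18 mm from the knob's axis
- index_line (a point): middle of the long index line, a white line 22 x 4 mm printed on the handset's top that runs from the knob towards the display (the handset's -x); the 12 other marks round the knob are short ticks, 0.3 rad apart. Point on the top face, 32 mm from the knob's axis
- lens_cap: bystander: black lens cap lying flat, 58 mm across, 10 mm high; origin under its centre
- tape_roll: bystander: roll of grey tape lying flat, 92 mm across, 24 mm high; origin under its centre
- card_case: bystander: grey memory-card case 60 x 40 x 16 mm; origin under its centre
- battery: bystander: black camera battery lying flat, 40 x 70 x 26 mm; origin under its centre
- mug: bystander: white mug 80 mm across, 90 mm high, handle at its +y; origin under its centre
- paper_roll: bystander: white paper roll standing on end, 104 mm across, 100 mm high; origin under its centre
Things that resemble listed ones, but are neither listed nor needed, are in the scene too. What is shaped like the focus_handset but green is not meant. What is shaped like the focus_cradle but red is not meant.

How it is judged:
On the way, in this order (a step that is already met when the one before it is completed fails the run):
1. the handset lies home in the cradle, let go (x of focus_handset in the frame of cradle_floor between -0.009 and 0.009 m and y of focus_handset in the frame of cradle_floor between -0.009 and 0.009 m and z of focus_handset in the frame of cradle_floor below 0.004 m and angle between focus_handset's own z axis and vertical below 0.06 rad and angle between the x axis of focus_handset and the x axis of focus_cradle, either way round below 0.2 rad and contact force between the fingers and focus_handset below 0.3 N and linear speed of focus_handset below 0.02 m/s), for 0.2 s.
2. with the handset home in the cradle, the knob's pointer is at the index line (x of focus_handset in the frame of cradle_floor between -0.009 and 0.009 m and y of focus_handset in the frame of cradle_floor between -0.009 and 0.009 m and z of focus_handset in the frame of cradle_floor below 0.004 m and angle between focus_handset's own z axis and vertical below 0.06 rad and angle between the x axis of focus_handset and the x axis of focus_cradle, either way round below 0.2 rad and value of joint focus_knob between -0.12 and 0.12 rad), for 0.2 s.
At the end, for the whole second after the job is handed in: handset at rest flat on the cradle floor (origin within 9 mm of the floor centre along each horizontal axis, under 4 mm above it, upright within 0.06 rad, length along the cradle within 0.2 rad, either way round); knob within 0.12 rad (7 degrees) of the index line (all of step 2 and linear speed of focus_handset below 0.02 m/s); the robot touches nothing.
It fails at once if the knob is gripped while the handset is not in the cradle (contact force between the fingers and knob_bar above 2 N and (z of focus_handset in the frame of cradle_floor above 0.012 m or horizontal distance between focus_handset and cradle_floor above 0.02 m)).
It fails at once if the handset is dropped (moving faster than 0.5 m/s with the fingers off it: a fall of more than about 13 mm) (contact force between the fingers and focus_handset below 0.1 N and linear speed of focus_handset above 0.5 m/s).
It fails at once if a bystander is moved more than 40 mm or tipped over (distance of any of lens_cap, tape_roll, card_case, battery, mug, paper_roll from where it was at the start of the episode above 0.04 m or angle between any of lens_cap, tape_roll, card_case, battery, mug, paper_roll's own z axis and vertical above 0.5 rad).
It also fails if it takes over 54 s, if anything falls off the work surface, if the arm or the gripper's body presses on something with over 40 N, if the wrist force passes 120 N, or if a joint passes its speed limit or range.

## Working session

There is one attempt and no reset: what is moved stays moved. The work goes in short steps, Python scripts to look and compute and a tool call to move; the robot and the scene stay as the last step left them, time stands still between calls to the robot, and variables do not carry over. Pictures are saved under pics/ and viewed, at most 10 in all, crops included, and the job is handed in when it is done.

Besides the shell and the picture viewer there is one more tool, called after "Emit:" in YAML: its name, and indented under it one key for each argument. drive_tool: Moves the arm, as the interface text tells. Its arguments: {"type":"object","properties":{"targets":{"type":"array"},"force":{"type":"number"}},"required":["targets"]}

```bash
mkdir -p pics; cat > h.py <<'E'
import numpy as np, cv2
from workcell import arm
def grab(n,f):
    d=arm.grab_frame(n); cv2.imwrite('pics/'+f,d['pixels']); np.savez('pics/'+f+'.npz',**{k:np.asarray(d[k]) for k in('pixels','mtx','R','t')}); return d
def ray(d,uv,z):
    K,R,t=d['mtx'],d['R'],np.ravel(d['t']); c=-R.T@t
    v=R.T@np.linalg.inv(K)@np.array([uv[0],uv[1],1.]); return c+v*(z-c[2])/v[2]
def proj(d,X):
    p=d['mtx']@(d['R']@np.asarray(X,float)+np.ravel(d['t'])); return p[:2]/p[2]
E
python3 - <<'E'
from h import *
for n in('top','side'):
    d=grab(n,n+'0.png'); print(n,(-d['R'].T@np.ravel(d['t'])).round(3),d['R'].round(2).tolist(),d['mtx'][0,0])
print(arm.observe())
E
```

```text
top [ 0.404 -0.037  1.24 ] [[0.02, -1.0, -0.01], [-0.99, -0.02, -0.13], [0.13, 0.02, -0.99]] 528.9330026163318
side [0.173 0.49  0.7  ] [[-0.81, -0.59, -0.01], [-0.41, 0.58, -0.71], [0.43, -0.56, -0.71]] 493.06080783790696
{'clock': 0.1, 'joint_pos': array([ 1.06927888,  0.60008234, -0.00258663,  1.60000731,  0.00180549,
        0.94289528, -0.07981509]), 'qd': array([-0.00094655, -0.00230388,  0.0012725 , -0.0022594 ,  0.00028773,
        0.00099387, -0.00036863]), 'joint_efforts': array([ 6.83012346e-03, -7.77989316e+01,  1.57039829e+00, -2.58625299e+01,
        1.26545495e-02,  5.44492228e-03,  6.67109674e-06]), 'tcp_pos': array([ 0.29866168, -0.66018921,  0.230491  ]), 'tool_rot': array([-3.14020705e+00,  1.09763637e-04,  4.24899821e-01]), 'ft_force': array([ 0.47779388,  0.47410869, -0.18515327]), 'wrist_torque': array([ 0.03170344, -0.03231111,  0.02155932]), 'grip_force': 0.0, 'finger_gap': 0.08530157988818007}
```

View pics/top0.png

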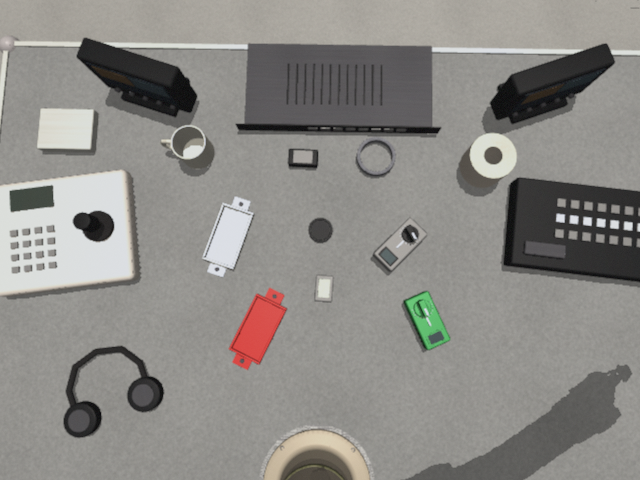

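View pics/side0.png

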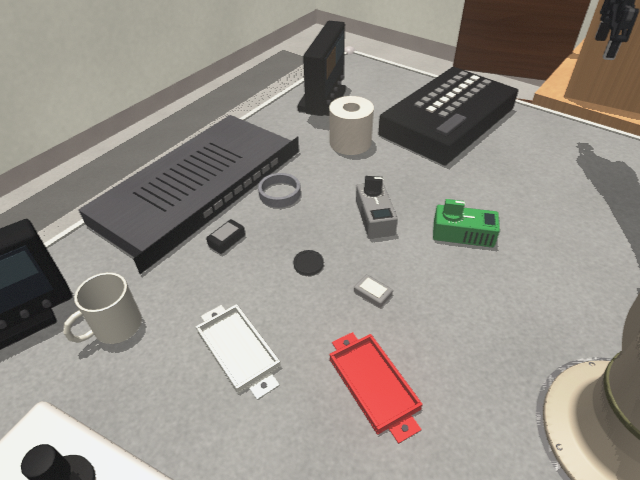

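The top view shows two handsets: grey at (400,245) and green at (427,320). It also shows two cradles: aluminium at (228,237) and red at (259,328). Grey and aluminium match the description. I'll confirm both in one enlarged crop.

```bash
python3 - <<'E'
from h import *
a=cv2.imread('pics/top0.png')
c1=cv2.resize(a[205:285,360:440],None,fx=5,fy=5,interpolation=cv2.INTER_CUBIC)
c2=cv2.resize(a[195:275,188:268],None,fx=5,fy=5,interpolation=cv2.INTER_CUBIC)
cv2.imwrite('pics/crop.png',np.hstack([c1,c2]))
d=np.load('pics/top0.png.npz')
g=a.astype(int)
print(g[245,385:420:3].tolist(),g[270,360:370:4].tolist())
E
```

```text
[[158, 162, 166], [164, 168, 171], [163, 168, 171], [164, 168, 172], [193, 191, 191], [197, 193, 192], [163, 167, 171], [161, 166, 170], [150, 154, 156], [166, 170, 174], [143, 146, 149], [103, 106, 107]] [[146, 151, 152], [141, 144, 146], [146, 150, 150]]
```

View pics/crop.png

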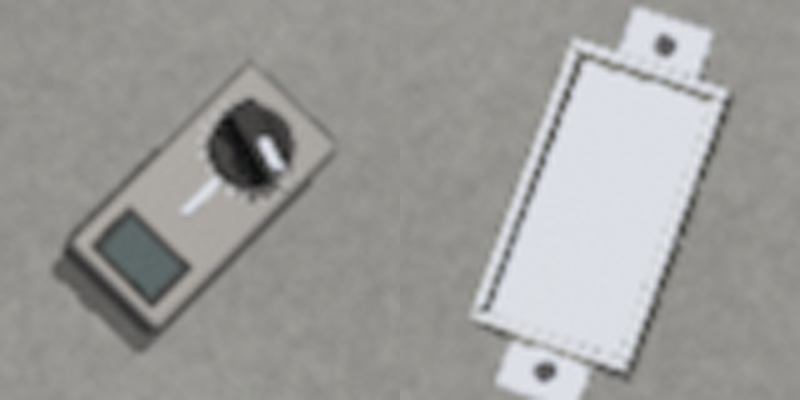

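The crop confirms a grey handset on the left: display at crop (140,255), long index line from the knob towards the display, pointer currently pointing right-down. On the right is the bare aluminium tray. Both are the ones meant. I'll work out poses from the top-face corners.

```bash
python3 - <<'E'
from h import *
d=np.load('pics/top0.png.npz'); s=np.load('pics/side0.png.npz')
def pts(l,x0,y0,z): return np.array([ray(d,((u+.5)/5-.5+x0,(v+.5)/5-.5+y0),z) for u,v in l])
H=pts([(252,60),(335,145),(155,328),(72,245)],360,205,.048)
C=pts([(175,40),(330,95),(230,375),(72,318)],188,195,.018)
for P in(H,C):
    print(P.mean(0).round(4),[np.linalg.norm(P[i]-P[i-1]).round(4) for i in range(4)],
     [np.degrees(np.arctan2(*(q)[[1,0]])).round(1) for q in (P[0]-P[3],P[1]-P[2])])
k=pts([(251,145)],360,205,.056); print('skirt',k.round(4)) 
L=pts([(658-0-400,45),(145,372)],188,195,.005);print('lug',L.mean(0),np.degrees(np.arctan2(*(L[0]-L[1])[[1,0]])))
# refine by masks
im=s['pixels']; hs=cv2.cvtColor(im,cv2.COLOR_BGR2HSV)
for P,n in((H,'h'),(C,'c')):
    print(n,'side proj',[proj(s,p).round(0).tolist() for p in P])
# cradle mask top
m=((d['pixels'].min(2)>190)).astype(np.uint8); m[:,:190]=0;m[:,265:]=0;m[:195]=0;m[280:]=0
c,_=cv2.findContours(m,0,1); c=max(c,key=cv2.contourArea); r=cv2.minAreaRect(c);b=cv2.boxPoints(r);print(r)
print('rect ctr',ray(d,r[0],.009).round(4))
m=((s['pixels'].min(2)>0)&(np.ptp(s['pixels'],axis=2)<40)&(s['pixels'].min(2)>185)).astype(np.uint8); m[:,:190]=0;m[:,285:]=0;m[:300]=0;m[400:]=0
c,_=cv2.findContours(m,0,1); c=max(c,key=cv2.contourArea); print('side cradle',cv2.boundingRect(c),cv2.contourArea(c))
for p in [(190,0)]: pass
sc=cv2.resize(np.hstack([s['pixels'][165:245,345:405],s['pixels'][300:400,190:290][:80]]),None,fx=5,fy=5,interpolation=cv2.INTER_CUBIC)
cv2.imwrite('pics/cropside.png',sc)
E
```

```text
[ 0.5378 -0.1789  0.048 ] [np.float64(0.1182), np.float64(0.0537), np.float64(0.117), np.float64(0.0526)] [np.float64(-43.1), np.float64(-43.6)]
[0.5501 0.2191 0.018 ] [np.float64(0.1384), np.float64(0.0781), np.float64(0.1384), np.float64(0.0788)] [np.float64(-17.4), np.float64(-17.2)]
skirt [[ 0.5596 -0.199   0.056 ]]
lug [0.55109564 0.22183765 0.005     ] -16.37932400421052
h side proj [[357.0, 183.0], [382.0, 180.0], [397.0, 217.0], [371.0, 221.0]]
c side proj [[197.0, 325.0], [238.0, 303.0], [282.0, 360.0], [238.0, 387.0]]
((228.9726104736328, 230.73973083496094), (32.3033561706543, 69.75652313232422), 20.556047439575195)
rect ctr [0.5633 0.2193 0.009 ]
side cradle (195, 304, 85, 84) 3664.5
```

View pics/cropside.png

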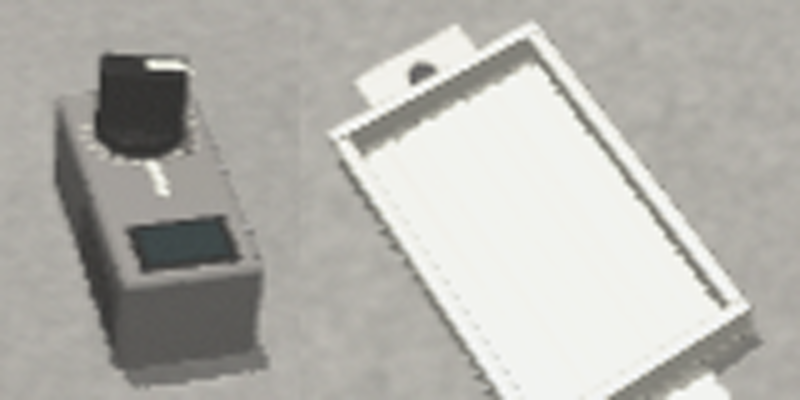

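The corner estimates agree with the given sizes and with the side view to about 2 px. The side crop shows the handset's top corners at crop (57,98), (262,268) and (118,282), and the cradle rim at (535,22), (332,135) and (748,310). That puts the handset at (0.538,-0.179) with yaw -43.3°, and the cradle at (0.550,0.219) with yaw -17.3°. Next I move above the handset and turn the tool.

Emit:
drive_tool:
  targets:
    - [[21, -17, 2, 0, 0, 0, 100], [21, -17, 2, 0, 0, 0, 100], [21, -17, 2, 0, 0, 0, 100], [21, -17, 2, 0, 0, 0, 100], [21, -17, 2, 0, 0, 0, 100], [21, -17, 2, 0, 0, 0, 100], [21, -17, 2, 0, 0, 0, 100], [21, -17, 2, 0, 0, 0, 100], [21, -17, 2, 0, 0, 0, 100], [21, -17, 2, 0, 0, 0, 100]]
  force: 30

```text
clock: 0.93
tcp_pos: [0.4203, -0.4178, 0.2109]
tool_rot: [-3.141, 0.0, 0.425]
ft_force: [0.8, -0.1, -1.1]
finger_gap: 0.0853
grip_force: 0.0
```

Emit:
drive_tool:
  targets:
    - [[21, -17, 2, 0, 0, 0, 100], [21, -17, 2, 0, 0, 0, 100], [21, -17, 2, 0, 0, 0, 100], [21, -17, 2, 0, 0, 0, 100], [21, -17, 2, 0, 0, 0, 100], [21, -17, 2, 0, 0, 0, 100], [21, -17, 2, 0, 0, 0, 100], [21, -17, 2, 0, 0, 0, 100], [21, -17, 2, 0, 0, 0, 100], [21, -17, 2, 0, 0, 0, 100]]

```text
clock: 1.77
tcp_pos: [0.5416, -0.1763, 0.1909]
tool_rot: [-3.141, 0.0, 0.425]
ft_force: [0.5, 0.3, 0.1]
finger_gap: 0.0855
grip_force: 0.0
```

Emit:
drive_tool:
  targets:
    - [[0, 0, 0, 0, 0, -7, 100], [0, 0, 0, 0, 0, -7, 100], [0, 0, 0, 0, 0, -7, 100], [0, 0, 0, 0, 0, -7, 100], [0, 0, 0, 0, 0, -7, 100], [0, 0, 0, 0, 0, -7, 100], [0, 0, 0, 0, 0, -7, 100], [0, 0, 0, 0, 0, -7, 100]]

```text
clock: 2.43
tcp_pos: [0.5411, -0.1777, 0.191]
tool_rot: [-3.141, 0.0, 1.408]
ft_force: [-0.1, 0.1, -0.7]
finger_gap: 0.0849
grip_force: 0.0
```

Emit:
drive_tool:
  targets:
    - [[0, 0, 0, 0, 0, -7, 100], [0, 0, 0, 0, 0, -7, 100], [0, 0, 0, 0, 0, -7, 100], [0, 0, 0, 0, 0, -7, 100], [0, 0, 0, 0, 0, -7, 100], [0, 0, 0, 0, 0, -7, 100], [0, 0, 0, 0, 0, -7, 100], [0, 0, 0, 0, 0, -7, 100], [0, 0, 0, 0, 0, 0, 100]]

```text
clock: 3.18
tcp_pos: [0.541, -0.1779, 0.1909]
tool_rot: [-3.141, -0.001, 2.385]
ft_force: [-0.8, -0.9, 0.5]
finger_gap: 0.0855
grip_force: 0.0
```

Emit:
drive_tool:
  targets:
    - [[2, -3, 20, 0, 0, 0, 100], [0, 0, 20, 0, 0, 0, 100], [0, 0, 20, 0, 0, 0, 100], [0, 0, 20, 0, 0, 0, 100], [0, 0, 20, 0, 0, 0, 100], [0, 0, 20, 0, 0, 0, 100], [0, 0, 15, 0, 0, 0, 100], [0, 0, 10, 0, 0, 0, 100], [0, 0, 10, 0, 0, 0, 100], [0, 0, 0, 0, 0, 0, 100]]

```text
clock: 4.02
tcp_pos: [0.5372, -0.1782, 0.0348]
tool_rot: [-3.141, -0.002, 2.378]
ft_force: [0.3, -0.1, -0.1]
finger_gap: 0.0852
grip_force: 0.0
```

```bash
python3 - <<'E'
from h import *
s=grab('side','side1.png'); t=grab('top','top1.png')
a=cv2.resize(s['pixels'][130:250,320:440],(480,480),interpolation=cv2.INTER_CUBIC)
cv2.imwrite('pics/c1.png',a)
E
```

```text
(no output)
```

View pics/c1.png

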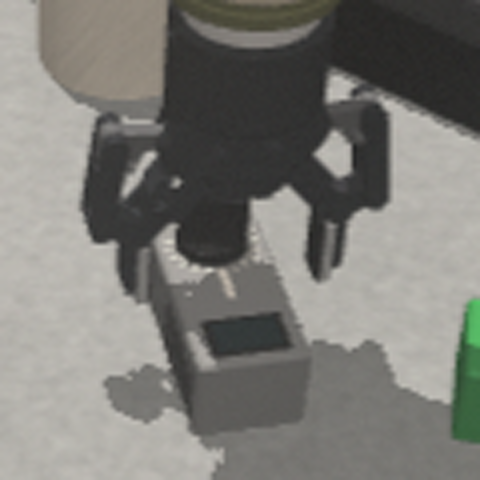

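The crop shows the open fingers straddling the body at its middle, with the left tip at (150,290), the right tip at (308,270) and roughly equal gaps. The knob sits below the palm. I'll lower and close.

Emit:
drive_tool:
  targets:
    - [[0, 0, 6, 0, 0, 0, 100], [0, 0, 6, 0, 0, 0, 100], [0, 0, 5, 0, 0, 0, 100], [0, 0, 0, 0, 0, 0, 100]]

```text
clock: 4.45
tcp_pos: [0.5374, -0.1785, 0.0185]
tool_rot: [-3.141, -0.001, 2.379]
ft_force: [-0.1, -0.2, -0.3]
finger_gap: 0.0852
grip_force: 0.0
```

Emit:
drive_tool:
  targets:
    - [[0, 0, 0, 0, 0, 0, 75], [0, 0, 0, 0, 0, 0, 65], [0, 0, 0, 0, 0, 0, 60], [0, 0, 0, 0, 0, 0, 55], [0, 0, 0, 0, 0, 0, 50], [0, 0, 0, 0, 0, 0, 50], [0, 0, 0, 0, 0, 0, 50]]
  force: 35

```text
clock: 5.03
tcp_pos: [0.538, -0.1784, 0.0196]
tool_rot: [3.141, 0.0, 2.38]
ft_force: [-0.7, 1.3, 5.0]
finger_gap: 0.0576
grip_force: 38.7
```

Emit:
drive_tool:
  targets:
    - [[0, 0, -3, 0, 0, 0, 50], [0, 0, -5, 0, 0, 0, 50], [0, 0, -10, 0, 0, 0, 50], [0, 0, -12, 0, 0, 0, 50], [0, 0, -12, 0, 0, 0, 50], [0, 0, -12, 0, 0, 0, 50], [0, 0, -12, 0, 0, 0, 50], [0, 0, -10, 0, 0, 0, 50], [0, 0, -5, 0, 0, 0, 50], [0, 0, 0, 0, 0, 0, 50]]

```text
clock: 5.87
tcp_pos: [0.5383, -0.1788, 0.1017]
tool_rot: [3.141, 0.002, 2.379]
ft_force: [0.4, 0.6, -2.0]
finger_gap: 0.0571
grip_force: 38.1
```

Emit:
drive_tool:
  targets:
    - [[6, 7, 0, 0, 0, 0, 50], [13, 14, 0, 0, 0, 0, 50], [14, 16, 0, 0, 0, 0, 50], [14, 16, 0, 0, 0, 0, 50], [14, 16, 0, 0, 0, 0, 50], [14, 16, 0, 0, 0, 0, 50], [14, 16, 0, 0, 0, 0, 50], [14, 16, 0, 0, 0, 0, 50], [14, 16, 0, 0, 0, 0, 50], [14, 16, 0, 0, 0, 0, 50]]

```text
clock: 6.7
tcp_pos: [0.5452, 0.0217, 0.0995]
tool_rot: [-3.141, -0.001, 2.38]
ft_force: [0.7, -0.7, -3.0]
finger_gap: 0.0571
grip_force: 38.1
```

Emit:
drive_tool:
  targets:
    - [[14, 16, 0, 0, 0, 0, 50], [14, 16, 0, 0, 0, 0, 50], [14, 16, 0, 0, 0, 0, 50], [14, 16, 0, 0, 0, 0, 50], [14, 16, 0, 0, 0, 0, 50], [14, 16, 0, 0, 0, 0, 50], [14, 16, 0, 0, 0, 0, 50], [14, 16, 0, 0, 0, 0, 50], [14, 16, 0, 0, 0, 0, 50], [6, 7, 0, 0, 0, 0, 50]]

```text
clock: 7.53
tcp_pos: [0.5536, 0.2245, 0.0997]
tool_rot: [3.141, -0.002, 2.383]
ft_force: [0.5, 0.3, -2.7]
finger_gap: 0.0576
grip_force: 38.2
```

Emit:
drive_tool:
  targets:
    - [[0, 0, 0, 0, 0, -3, 50], [0, 0, 0, 0, 0, -4, 50], [0, 0, 0, 0, 0, -5, 50], [0, 0, 0, 0, 0, -5, 50], [0, 0, 0, 0, 0, -5, 50], [0, 0, 0, 0, 0, -4, 50], [0, 0, 0, 0, 0, 0, 50], [0, 0, 0, 0, 0, 0, 50]]

```text
clock: 8.2
tcp_pos: [0.5542, 0.2197, 0.0997]
tool_rot: [-3.141, -0.001, 2.831]
ft_force: [0.1, -0.4, -3.7]
finger_gap: 0.0574
grip_force: 38.2
```

```bash
python3 - <<'E'
from h import *
s=grab('side','side2.png'); t=grab('top','top2.png'); o=arm.observe(); print(o['clock'],o['tcp_pos'],o['tool_rot'],o['grip_force'])
a=s['pixels'][160:420,120:360]; b=t['pixels'][150:310,150:310]
cv2.imwrite('pics/c2.png',np.hstack([cv2.resize(a,(400,433),interpolation=2),cv2.resize(b,(400,433),interpolation=2)]))
E
```

```text
8.3 [0.55441426 0.21989702 0.09995436] [-3.14107607e+00 -4.16807859e-04  2.83102497e+00] 38.20870578289032
```

View pics/c2.png

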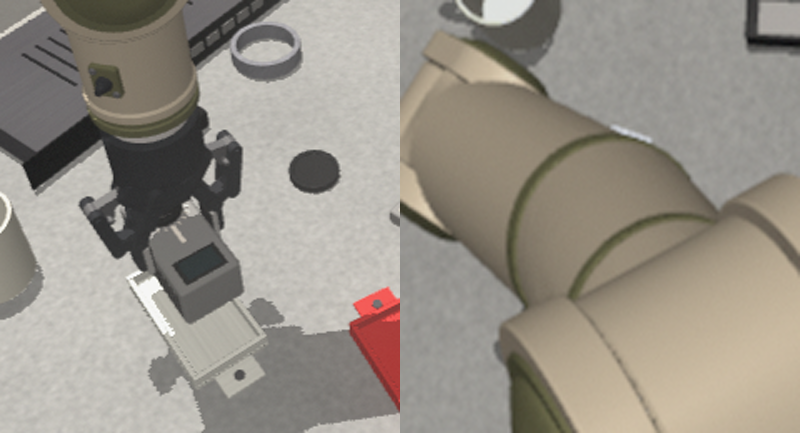

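The side crop shows the handset held level over the cradle, display end towards the camera at (200,265), cradle rim at (130,280)–(265,335). The top view is blocked by the arm. I'll lower partway with a small correction, then check against the rim from the side.

Emit:
drive_tool:
  targets:
    - [[4, -2, 5, 0, 0, -0.5, 50], [0, 0, 10, 0, 0, 0, 50], [0, 0, 10, 0, 0, 0, 50], [0, 0, 10, 0, 0, 0, 50], [0, 0, 8, 0, 0, 0, 50], [0, 0, 5, 0, 0, 0, 50], [0, 0, 0, 0, 0, 0, 50], [0, 0, 0, 0, 0, 0, 50]]

```text
clock: 8.97
tcp_pos: [0.55, 0.2196, 0.0518]
tool_rot: [-3.141, -0.001, 2.842]
ft_force: [0.4, 0.4, -2.8]
finger_gap: 0.0575
grip_force: 38.2
```

```bash
python3 - <<'E'
from h import *
s0=np.load('pics/side0.png.npz')
for n,z,P in(('h',.048,[(356.4,184.6),(397.4,218.6)]),('c',.018,[(196.4,327),(279.6,362)])):
    Q=np.array([ray(s0,p,z) for p in P]); print(n,Q.round(4).tolist(),Q.mean(0).round(4))
s=grab('side','side3.png'); o=arm.observe(); print(o['clock'],o['tcp_pos'],o['tool_rot'])
x,y,z=o['tcp_pos']; yw=o['tool_rot'][2]-np.pi
c,sn=np.cos(yw),np.sin(yw); zu=z-.0196; im=s['pixels'].copy()
big=cv2.resize(im[230:400,180:310],None,fx=4.0,fy=4.0,interpolation=cv2.INTER_CUBIC)[:600]
def dr(cx,cy,c,sn,L,W,zz,col):
    q=np.array([(proj(s,(cx+c*a*L/2-sn*b*W/2,cy+sn*a*L/2+c*b*W/2,zz))-[180,230]+.5)*4-.5 for a,b in((1,1),(1,-1),(-1,-1),(-1,1))])
    cv2.polylines(big,[q.round().astype(int)],True,col,1)
dr(x,y,c,sn,.120,.058,zu+.048,(0,0,255)); dr(x,y,c,sn,.120,.058,zu,(0,160,255))
a=np.radians(-17.3); dr(.5501,.2191,np.cos(a),np.sin(a),.14,.078,.018,(255,0,0))
cv2.imwrite('pics/c3.png',big)
E
```

```text
h [[0.5969, -0.1951, 0.048], [0.475, -0.1544, 0.048]] [ 0.536  -0.1748  0.048 ]
c [[0.6268, 0.2381, 0.018], [0.4728, 0.2075, 0.018]] [0.5498 0.2228 0.018 ]
9.0167 [0.55024705 0.21964419 0.05221745] [ 3.14157912e+00 -1.40633562e-04  2.84227154e+00]
```

View pics/c3.png

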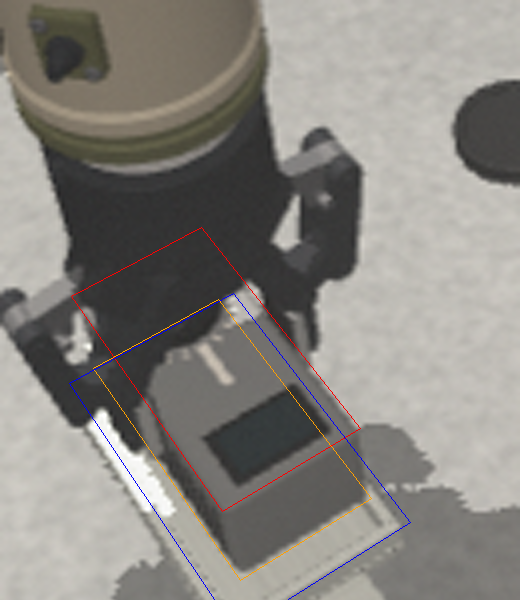

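The overlay agrees with the picture to about 2 px: handset bottom corner at (240,572), rim corner at (408,520). The side view shifts both by the same ~3 mm in y, so I split the difference with +1 mm in y and go down gently.

Emit:
drive_tool:
  targets:
    - [[0, 1, 3, 0, 0, 0, 50], [0, 0, 4, 0, 0, 0, 50], [0, 0, 4, 0, 0, 0, 50], [0, 0, 4, 0, 0, 0, 50], [0, 0, 3, 0, 0, 0, 50], [0, 0, 2, 0, 0, 0, 50], [0, 0, 0, 0, 0, 0, 50], [0, 0, 0, 0, 0, 0, 50]]

```text
clock: 9.68
tcp_pos: [0.5504, 0.2204, 0.0321]
tool_rot: [-3.141, -0.0, 2.842]
ft_force: [-0.9, -0.7, -3.1]
finger_gap: 0.0578
grip_force: 38.2
```

Emit:
drive_tool:
  targets:
    - [[0, 0, 1.5, 0, 0, 0, 50], [0, 0, 1.5, 0, 0, 0, 50], [0, 0, 1, 0, 0, 0, 50], [0, 0, 0, 0, 0, 0, 50], [0, 0, 0, 0, 0, 0, 50]]

```text
clock: 10.1
tcp_pos: [0.5505, 0.2204, 0.0282]
tool_rot: [-3.141, -0.0, 2.842]
ft_force: [0.4, 0.8, -2.9]
finger_gap: 0.0577
grip_force: 38.2
```

Emit:
drive_tool:
  targets:
    - [[0, 0, 1.2, 0, 0, 0, 50], [0, 0, 1.2, 0, 0, 0, 50], [0, 0, 1, 0, 0, 0, 50], [0, 0, 0.5, 0, 0, 0, 50], [0, 0, 0, 0, 0, 0, 50], [0, 0, 0, 0, 0, 0, 50]]

```text
clock: 10.6
tcp_pos: [0.5505, 0.2204, 0.0246]
tool_rot: [-3.141, 0.0, 2.842]
ft_force: [-1.4, -1.4, 2.4]
finger_gap: 0.0575
grip_force: 38.8
```

The floor is in contact: the vertical force went from -3 to +2.4 N. I'll release gradually and lift.

Emit:
drive_tool:
  targets:
    - [[0, 0, 0, 0, 0, 0, 66], [0, 0, 0, 0, 0, 0, 72], [0, 0, 0, 0, 0, 0, 80], [0, 0, 0, 0, 0, 0, 90], [0, 0, 0, 0, 0, 0, 100], [0, 0, 0, 0, 0, 0, 100], [0, 0, 0, 0, 0, 0, 100], [0, 0, -5, 0, 0, 0, 100], [0, 0, -10, 0, 0, 0, 100], [0, 0, -10, 0, 0, 0, 100]]

```text
clock: 11.43
tcp_pos: [0.5503, 0.2205, 0.0502]
tool_rot: [-3.141, -0.0, 2.842]
ft_force: [0.1, 0.6, 0.1]
finger_gap: 0.0856
grip_force: 0.0
```

Emit:
drive_tool:
  targets:
    - [[0, 0, -15, 0, 0, 0, 100], [0, 0, -15, 0, 0, 0, 100], [0, 0, -15, 0, 0, 0, 100], [0, 0, -15, 0, 0, 0, 100], [0, 0, -15, 0, 0, 0, 100], [0, 0, -15, 0, 0, 0, 100], [0, 0, -15, 0, 0, 0, 100], [0, 0, 0, 0, 0, 0, 100]]

```text
clock: 12.1
tcp_pos: [0.5517, 0.2212, 0.1582]
tool_rot: [3.138, 0.004, 2.842]
ft_force: [-0.4, 0.3, 0.8]
finger_gap: 0.0853
grip_force: 0.0
```

Emit:
drive_tool:
  targets:
    - [[0, -30, 0, 0, 0, 0, 100], [0, -30, 0, 0, 0, 0, 100], [0, -30, 0, 0, 0, 0, 100], [0, -30, 0, 0, 0, 0, 100], [0, -30, 0, 0, 0, 0, 100], [0, -30, 0, 0, 0, 0, 100], [0, 0, 0, 0, 0, 0, 100]]

```text
clock: 12.68
tcp_pos: [0.4948, 0.042, 0.154]
tool_rot: [-3.136, -0.002, 2.836]
ft_force: [0.1, -0.7, -1.1]
finger_gap: 0.0853
grip_force: 0.0
```

```bash
python3 - <<'E'
from h import *
s=grab('side','side4.png'); t=grab('top','top4.png'); print(arm.observe()['clock'])
a=cv2.resize(t['pixels'][190:290,180:280],(400,400),interpolation=2)
b=cv2.resize(s['pixels'][280:400,180:300],(400,400),interpolation=2)
cv2.imwrite('pics/c4.png',np.hstack([a,b]))
E
```

```text
12.7833
```

View pics/c4.png

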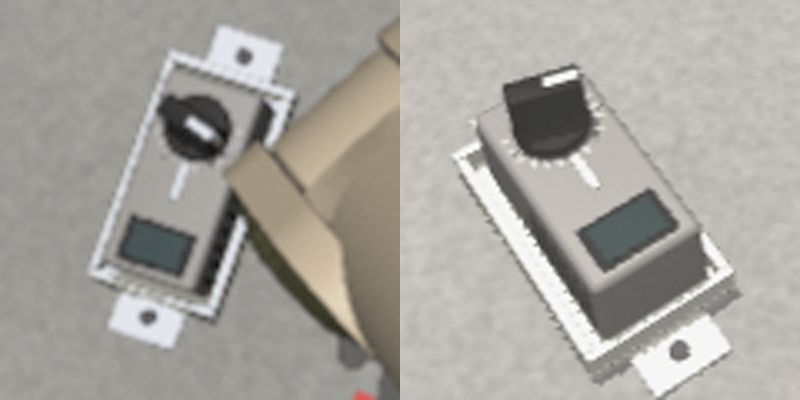

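The handset lies home and flat in the aluminium tray. The pointer in the top crop runs from (188,118) to (218,140), and the index line is at (179,182). I'll measure the knob axis and bar direction.

```bash
python3 - <<'E'
from h import *
for n,z,(y0,y1,x0,x1) in(('top',0,(190,290,180,280)),('side',0,(280,400,180,300))):
    d=np.load(f'pics/{n}4.png.npz'); im=d['pixels'][y0:y1,x0:x1]
    big=cv2.resize(im,None,fx=8,fy=8,interpolation=cv2.INTER_CUBIC); g=big.min(2)
    cv,cu=((125,195) if n=='top' else (105*1.2,145*1.2))   # knob, in crop units below
    def P(u,v,z): return ray(d,((u+.5)/8-.5+x0,(v+.5)/8-.5+y0),z)
    w=(g>165).astype(np.uint8)
    nlab,l,st,ce=cv2.connectedComponentsWithStats(w)
    for i in range(1,nlab):
        if 60<st[i,4]<3000:
            ys,xs=np.where(l==i)
            if n=='top' and not(300<ce[i][0]<520 and 180<ce[i][1]<450): continue
            if n=='side' and not(200<ce[i][0]<560 and 100<ce[i][1]<520): continue
            Q=np.array([P(u,v,.087)[:2] for u,v in zip(xs,ys)]);Q2=np.array([P(u,v,.053)[:2] for u,v in zip(xs,ys)])
            for nm,q in(('z.087',Q),('z.053',Q2)):
                m=q.mean(0);e,v=np.linalg.eigh(np.cov((q-m).T));a=np.degrees(np.arctan2(v[1,1],v[0,1]))
                print(n,i,st[i,4],ce[i].round(),nm,m.round(4),'ang %.1f'%a,'len,w',(np.sqrt(12*e)).round(4)[::-1])
    if n=='top':
        k=((big.max(2)<75)).astype(np.uint8); nl,l,st,ce=cv2.connectedComponentsWithStats(k)
        for i in range(1,nl):
            if st[i,4]>800: print('dark',st[i],ce[i].round(),P(*ce[i],.07).round(4))
a=np.radians(-17.2);print('expected knob',np.array([.5505,.2204])+.03*np.array([np.cos(a),np.sin(a)]))
E
```

```text
top 3 65 [437. 184.] z.087 [0.594  0.1933] ang 86.8 len,w [0.0037 0.0013]
top 3 65 [437. 184.] z.053 [0.5996 0.2001] ang 86.8 len,w [0.0038 0.0014]
top 4 70 [465. 191.] z.087 [0.5922 0.1854] ang 88.7 len,w [0.0036 0.0015]
top 4 70 [465. 191.] z.053 [0.5978 0.192 ] ang 88.7 len,w [0.0037 0.0015]
top 5 2376 [480. 240.] z.087 [0.5787 0.1808] ang 173.5 len,w [0.0314 0.0095]
top 5 2376 [480. 240.] z.053 [0.5838 0.1872] ang 173.5 len,w [0.0323 0.0098]
top 6 972 [400. 256.] z.087 [0.5735 0.2027] ang 55.9 len,w [0.015  0.0049]
top 6 972 [400. 256.] z.053 [0.5785 0.2098] ang 55.9 len,w [0.0155 0.0051]
top 7 210 [314. 263.] z.087 [0.5711 0.2265] ang 173.5 len,w [0.0055 0.0029]
top 7 210 [314. 263.] z.053 [0.5761 0.2342] ang 173.5 len,w [0.0057 0.0029]
top 8 290 [322. 290.] z.087 [0.5638 0.2239] ang -150.2 len,w [0.0086 0.0031]
top 8 290 [322. 290.] z.053 [0.5685 0.2316] ang -150.2 len,w [0.0089 0.0032]
top 9 2739 [363. 357.] z.087 [0.5453 0.2116] ang 156.9 len,w [0.0233 0.0115]
top 9 2739 [363. 357.] z.053 [0.5495 0.219 ] ang 156.9 len,w [0.024  0.0119]
top 10 224 [440. 327.] z.087 [0.5542 0.1
[... 559 characters left out ...]
 [0.0129 0.003 ]
top 14 109 [441. 370.] z.087 [0.5423 0.1898] ang 174.4 len,w [0.0039 0.0021]
top 14 109 [441. 370.] z.053 [0.5463 0.1965] ang 174.4 len,w [0.004  0.0022]
top 15 95 [425. 415.] z.087 [0.5296 0.1938] ang 177.7 len,w [0.0038 0.0019]
top 15 95 [425. 415.] z.053 [0.5333 0.2006] ang 177.7 len,w [0.0039 0.0019]
dark [  317   193   143   126 11167] [388. 252.] [0.5771 0.2095 0.07  ]
dark [ 501  208   43   76 1663] [523. 248.] [0.5792 0.1717 0.07  ]
dark [  392   386   311   295 12667] [522. 529.] [0.5003 0.1686 0.07  ]
dark [ 240  434   82  100 1641] [272. 486.] [0.5106 0.2387 0.07  ]
dark [349 474  39  76 913] [368. 511.] [0.5042 0.2116 0.07  ]
expected knob [0.57915835 0.21152876]
```

The pointer is at world angle 235.9° with the axis at about (0.579,0.211). The index direction is 162.8°, so the knob is at -73° (-1.28 rad), inside the given range. I'll go above the knob and align with the bar.

Emit:
drive_tool:
  targets:
    - [[-4, 20, 0, 0, 0, 0, 100], [-4, 25, 0, 0, 0, 0, 80], [-5, 28, 0, 0, 0, 0, 60], [-5, 28, 0, 0, 0, 0, 60], [-5, 28, 0, 0, 0, 0, 60], [-4, 28, 0, 0, 0, 0, 60], [-2, 20, 0, 0, 0, 0, 60], [0, 10, 0, 0, 0, 0, 60], [0, 0, 0, 0, 0, 0, 60]]

```text
clock: 13.53
tcp_pos: [0.5802, 0.2225, 0.1545]
tool_rot: [3.139, -0.0, 2.846]
ft_force: [-0.5, 0.3, 0.2]
finger_gap: 0.0511
grip_force: 0.0
```

Emit:
drive_tool:
  targets:
    - [[0, 0, 0, 0, 0, -4, 60], [0, 0, 0, 0, 0, -7, 60], [0, 0, 0, 0, 0, -7, 60], [0, 0, 0, 0, 0, -7, 60], [0, 0, 0, 0, 0, -7, 60], [0, 0, 0, 0, 0, -7, 60], [0, 0, 0, 0, 0, -7, 60], [0, 0, 0, 0, 0, -7, 60], [0, 0, 0, 0, 0, -7, 60], [0, 0, 0, 0, 0, -7, 60]]

```text
clock: 14.37
tcp_pos: [0.5798, 0.2169, 0.1543]
tool_rot: [-3.141, -0.001, -2.266]
ft_force: [0.5, -0.4, -0.1]
finger_gap: 0.051
grip_force: 0.0
```

Emit:
drive_tool:
  targets:
    - [[0, 0, 0, 0, 0, -4, 60], [0, 0, 0, 0, 0, -2, 60], [0, 0, 0, 0, 0, 0, 60], [0, 0, 0, 0, 0, 0, 60]]

```text
clock: 14.7
tcp_pos: [0.58, 0.2173, 0.1542]
tool_rot: [-3.141, -0.001, -2.169]
ft_force: [-1.0, -0.3, -0.8]
finger_gap: 0.0514
grip_force: 0.0
```

```bash
python3 - <<'E'
from h import *
o=arm.observe(); print(o['clock'],o['tcp_pos'],np.degrees(o['tool_rot']),o['joint_pos'][6])
y=o['tool_rot'][2]; d=np.array([.5788,.2112])-o['tcp_pos'][:2]
print('dx,dy mm',1000*(d@[np.cos(y),np.sin(y)]),1000*(d@[np.sin(y),-np.cos(y)]))
E
```

```text
14.7 [0.57999923 0.21734893 0.1542033 ] [-1.79990708e+02 -5.52744010e-02 -1.24270028e+02] 1.3749035166384398
dx,dy mm 5.756714192265704 -2.471389502236985
```

Emit:
drive_tool:
  targets:
    - [[6, -2.5, 5, 0, 0, 0, 60], [0, 0, 15, 0, 0, 0, 60], [0, 0, 15, 0, 0, 0, 60], [0, 0, 15, 0, 0, 0, 60], [0, 0, 15, 0, 0, 0, 60], [0, 0, 12, 0, 0, 0, 60], [0, 0, 7, 0, 0, 0, 60], [0, 0, 3, 0, 0, 0, 60], [0, 0, 0, 0, 0, 0, 60], [0, 0, 0, 0, 0, 0, 60]]

```text
clock: 15.53
tcp_pos: [0.5791, 0.2126, 0.0675]
tool_rot: [3.141, 0.0, -2.167]
ft_force: [-0.1, -0.7, 0.7]
finger_gap: 0.0511
grip_force: 0.0
```

```bash
python3 - <<'E'
from h import *
s=grab('side','side5.png'); o=arm.observe(); print(o['clock'],o['tcp_pos'],o['ft_force'])
cv2.imwrite('pics/c5.png',cv2.resize(s['pixels'][240:390,170:320],(600,600),interpolation=2))
print((proj(s,o['tcp_pos'])-[170,240])*4, (proj(s,[.5788,.2112,.087])-[170,240])*4)
E
```

```text
15.5833 [0.57927074 0.21252929 0.06786528] [-0.35124441  0.52664299 -0.3289147 ]
[212.99778051 289.96683243] [208.65758969 258.76109769]
```

View pics/c5.png

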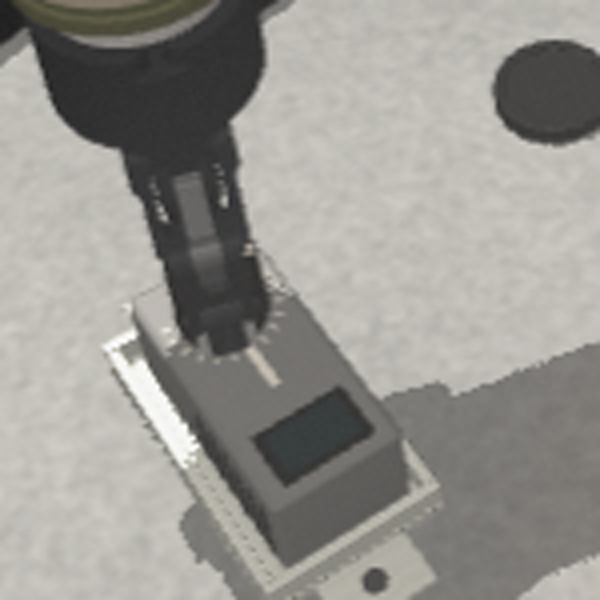

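The side crop shows the fingers straddling the bar, near finger at (220,330), tips above the skirt and the handset still seated. I'll close gently.

Emit:
drive_tool:
  targets:
    - [[0, 0, 0, 0, 0, 0, 45], [0, 0, 0, 0, 0, 0, 35], [0, 0, 0, 0, 0, 0, 28], [0, 0, 0, 0, 0, 0, 22], [0, 0, 0, 0, 0, 0, 18], [0, 0, 0, 0, 0, 0, 14], [0, 0, 0, 0, 0, 0, 10], [0, 0, 0, 0, 0, 0, 10], [0, 0, 0, 0, 0, 0, 10], [0, 0, 0, 0, 0, 0, 10]]
  force: 20

```text
clock: 16.42
tcp_pos: [0.5792, 0.2121, 0.0676]
tool_rot: [-3.141, 0.0, -2.167]
ft_force: [-1.0, -2.1, 5.2]
finger_gap: 0.0137
grip_force: 22.7
```

Gripped at 13.7 mm. Turn clockwise by 73°.

Emit:
drive_tool:
  targets:
    - [[0, 0, 0, 0, 0, 2, 10], [0, 0, 0, 0, 0, 4, 10], [0, 0, 0, 0, 0, 4, 10], [0, 0, 0, 0, 0, 4, 10], [0, 0, 0, 0, 0, 4, 10], [0, 0, 0, 0, 0, 4, 10], [0, 0, 0, 0, 0, 4, 10], [0, 0, 0, 0, 0, 4, 10], [0, 0, 0, 0, 0, 4, 10], [0, 0, 0, 0, 0, 4, 10]]

```text
clock: 17.25
tcp_pos: [0.5793, 0.2119, 0.0676]
tool_rot: [-3.141, 0.0, -2.834]
ft_force: [0.2, -1.1, 4.3]
finger_gap: 0.0136
grip_force: 22.7
```

Emit:
drive_tool:
  targets:
    - [[0, 0, 0, 0, 0, 4, 10], [0, 0, 0, 0, 0, 4, 10], [0, 0, 0, 0, 0, 4, 10], [0, 0, 0, 0, 0, 4, 10], [0, 0, 0, 0, 0, 4, 10], [0, 0, 0, 0, 0, 4, 10], [0, 0, 0, 0, 0, 4, 10], [0, 0, 0, 0, 0, 4, 10], [0, 0, 0, 0, 0, 2, 10], [0, 0, 0, 0, 0, 0, 10]]

```text
clock: 18.08
tcp_pos: [0.5794, 0.2117, 0.0676]
tool_rot: [-3.141, 0.001, 2.858]
ft_force: [0.2, -3.5, 5.5]
finger_gap: 0.0135
grip_force: 22.8
```

Emit:
drive_tool:
  targets:
    - [[0, 0, 0, 0, 0, 1, 10], [0, 0, 0, 0, 0, 0, 10], [0, 0, 0, 0, 0, 0, 10], [0, 0, 0, 0, 0, 0, 20], [0, 0, 0, 0, 0, 0, 30], [0, 0, 0, 0, 0, 0, 45], [0, 0, 0, 0, 0, 0, 55], [0, 0, 0, 0, 0, 0, 55], [0, 0, -4, 0, 0, 0, 55], [0, 0, -8, 0, 0, 0, 55]]

```text
clock: 18.92
tcp_pos: [0.5784, 0.212, 0.0789]
tool_rot: [-3.141, -0.001, 2.842]
ft_force: [0.6, 0.0, -0.0]
finger_gap: 0.0469
grip_force: 0.0
```

Emit:
drive_tool:
  targets:
    - [[0, 0, -15, 0, 0, 0, 55], [0, 0, -15, 0, 0, 0, 55], [0, 0, -15, 0, 0, 0, 55], [0, 0, -15, 0, 0, 0, 55], [0, 0, -15, 0, 0, 0, 55], [0, 0, -10, 0, 0, 0, 55], [0, 0, 0, 0, 0, 0, 55]]

```text
clock: 19.5
tcp_pos: [0.5799, 0.2128, 0.167]
tool_rot: [3.139, 0.003, 2.842]
ft_force: [0.3, 1.6, -1.4]
finger_gap: 0.0473
grip_force: 0.0
```

Emit:
drive_tool:
  targets:
    - [[0, -30, 0, 0, 0, 0, 55], [0, -30, 0, 0, 0, 0, 55], [0, -30, 0, 0, 0, 0, 55], [0, -30, 0, 0, 0, 0, 55], [0, -30, 0, 0, 0, 0, 55], [0, -30, 0, 0, 0, 0, 55], [0, -30, 0, 0, 0, 0, 55], [0, -30, 0, 0, 0, 0, 55], [0, -20, 0, 0, 0, 0, 55], [0, 0, 0, 0, 0, 0, 55]]

```text
clock: 20.33
tcp_pos: [0.5001, -0.0411, 0.1634]
tool_rot: [-3.138, -0.002, 2.837]
ft_force: [-0.2, 0.9, 0.6]
finger_gap: 0.0471
grip_force: 0.0
```

```bash
python3 - <<'E'
from h import *
s=grab('side','side6.png'); t=grab('top','top6.png'); print(arm.observe()['clock'])
a=cv2.resize(t['pixels'][190:290,180:280],(400,400),interpolation=2)
b=cv2.resize(s['pixels'][280:400,180:300],(400,400),interpolation=2)
cv2.imwrite('pics/c6.png',np.hstack([a,b]))
d=t; big=cv2.resize(d['pixels'][190:290,180:280],None,fx=8,fy=8,interpolation=cv2.INTER_CUBIC)
n,l,st,ce=cv2.connectedComponentsWithStats((big.min(2)>165).astype(np.uint8))
for i in range(1,n):
    if 300<st[i,4]<3000 and 300<ce[i][0]<480 and 180<ce[i][1]<450:
        ys,xs=np.where(l==i)
        for z in(.087,.053):
            q=np.array([ray(d,((u+.5)/8-.5+180,(v+.5)/8-.5+190),z)[:2] for u,v in zip(xs,ys)]);m=q.mean(0);e,v=np.linalg.eigh(np.cov((q-m).T))
            print(ce[i].round(),z,m.round(4),'ang %.1f'%np.degrees(np.arctan2(v[1,1],v[0,1])),np.sqrt(12*e).round(4))
E
```

```text
20.4333
[360. 270.] 0.087 [0.5695 0.2135] ang 164.6 [0.0049 0.0149]
[360. 270.] 0.053 [0.5744 0.2209] ang 164.6 [0.0051 0.0154]
[354. 372.] 0.087 [0.5411 0.2139] ang 166.2 [0.0075 0.0165]
[354. 372.] 0.053 [0.5452 0.2213] ang 166.2 [0.0078 0.017 ]
```

View pics/c6.png

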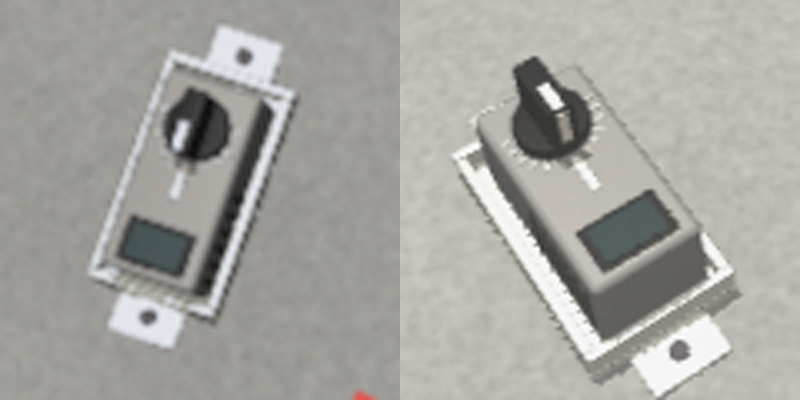

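The last crops show the pointer, top view (181,135), lined up with the index line at (177,186): 164.6° against 162.8–166°, under 4° off. The handset is flat between the cradle walls and the arm is clear. I'll hand in.

```bash
python3 -c "
from workcell import arm; print(arm.hand_in())"
```

```text
the job is handed in; nothing more can be done
None
```

I handed in the job with the grey handset flat in the aluminium cradle, the knob pointer within about 4° of the long index line (limit 7°), and the arm clear; no verdict came back.

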